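Load the wax mill's pallet

TASK

Get the mill pallet ready: turn its orange-handled taper plug anticlockwise to free it, pull it out and put it in the terracotta dish. Then, one block at a time in the order green, blue, red (the blue or the red one may be missing), push each wax block flat on the worktop flush against both fences of the steel corner, let go of it, and only then pick it up and set it flat in the nest with the dot of its colour. Leave the oil bottle and the loupe where they are.

Things in the scene. Friction and masses are not known exactly. Their poses are not given: they have to be found in the camera images.
- pallet: Fixed aluminium pallet, 110 x 236 x 24 mm (x, y, z); origin at the centre of its underside on the worktop. Three nests in a row along its y, 76 mm apart, each lengthwise along x: blue at +y, green in the middle, red at -y; a coloured dot at the -x edge marks each. In the green nest's floor is a bore with a key slot along the pallet's x, which at first holds the plug.
- plug: Loose steel taper plug, 150 g, 55 mm tall; origin at the centre of its foot, z up. Taper stem 16 to 22 mm across, 17 mm tall, with a key bar 40 x 8 x 6.5 mm along its x at the foot; then a 40 mm round flange, 17 to 23 mm up; then an orange grip bar 46 mm long along its x, 14 mm thick along its y, 23 to 55 mm up. Seated, its origin is 7 mm above the worktop.
- plug_grip (a point): Grip point on the plug's axis, 12 mm below the bar's top; grip across the bar. A 6 N spring holds the seated key bar up under the pallet: it cannot be pulled. It starts with its x 60 to 75 degrees clockwise (from above) of the pallet's x; turned anticlockwise until the two lie parallel (within 5 degrees; a stop is 4 degrees beyond) it pops up about 4 mm and lifts straight out.
- terra_dish: Fixed terracotta saucer, 106 mm across, rim 15 mm high, inner floor about 5 mm up and about 90 mm across; origin at the centre of its underside. The plug may stand or lie in it.
- corner: Fixed squaring corner: two steel fences 6 mm high, 12 mm thick, on the worktop; origin at the inner corner, worktop level. The long fence runs 100 mm along -x, inner face in the plane y = 0; the short one 72 mm along -y, inner face in the plane x = 0. Blocks are squared in the quarter x < 0, y < 0, on the bare worktop, either side against either fence.
- wax_green: Green block of carving wax, 64 x 40 x 24 mm (x, y, z), 65 g; origin at the centre of its 64 x 40 underside, x along its length, z up. It slides on the worktop when pushed.
- wax_blue: Blue block of carving wax, 64 x 40 x 24 mm (x, y, z), 65 g; origin at the centre of its 64 x 40 underside, x along its length, z up. It slides on the worktop when pushed.
- wax_red: Red block of carving wax, 64 x 40 x 24 mm (x, y, z), 65 g; origin at the centre of its 64 x 40 underside, x along its length, z up. It slides on the worktop when pushed.
- nest_green (a point): Centre of the floor of the middle nest, marked by a green dot on the pallet's near edge; axes as the pallet's. The nest is 70 mm (along pallet x) by 46 mm (along y), inside ribs 5 mm wide that rise 4 mm above its floor; the floor is the pallet's top, 24 mm above the worktop.
- nest_blue (a point): Centre of the floor of the +y nest, marked by a blue dot on the pallet's near edge; axes as the pallet's. The nest is 70 mm (along pallet x) by 46 mm (along y), inside ribs 5 mm wide that rise 4 mm above its floor; the floor is the pallet's top, 24 mm above the worktop.
- nest_red (a point): Centre of the floor of the -y nest, marked by a red dot on the pallet's near edge; axes as the pallet's. The nest is 70 mm (along pallet x) by 46 mm (along y), inside ribs 5 mm wide that rise 4 mm above its floor; the floor is the pallet's top, 24 mm above the worktop.
- oil_bottle: Brown oil bottle with black cap, 32 mm across, 66 mm tall, standing; bystander.
- loupe: Black eye loupe, 36 mm across, 27 mm tall; bystander.
Not all that is in view belongs to the job. What is shaped like the wax_green but yellow is not meant.

How it is judged (in metres and radians):
On the way, in this order (a step that is already met when the one before it is completed fails the run):
1. the plug is out and released in the dish (horizontal distance between plug and terra_dish below 0.05 m and height (world z) of plug below 0.06 m and linear speed of plug below 0.02 m/s and contact force between plug and terra_dish above 0.05 N and contact force between the fingers and plug below 0.1 N), for 0.3 s.
2. the green block lies flush against both fences, let go (((x of wax_green in the frame of corner between -0.0345 and -0.0295 m and y of wax_green in the frame of corner between -0.0225 and -0.0175 m and angle between the x axis of wax_green and the x axis of corner, either way round below 0.04 rad) or (x of wax_green in the frame of corner between -0.0225 and -0.0175 m and y of wax_green in the frame of corner between -0.0345 and -0.0295 m and angle between the y axis of wax_green and the x axis of corner, either way round below 0.04 rad)) and angle between wax_green's own z axis and vertical below 0.06 rad and z of wax_green in the frame of corner below 0.004 m and contact force between the fingers and wax_green below 0.1 N and linear speed of wax_green below 0.02 m/s), for 0.3 s.
3. the blue block lies flush against both fences, let go (((x of wax_blue in the frame of corner between -0.0345 and -0.0295 m and y of wax_blue in the frame of corner between -0.0225 and -0.0175 m and angle between the x axis of wax_blue and the x axis of corner, either way round below 0.04 rad) or (x of wax_blue in the frame of corner between -0.0225 and -0.0175 m and y of wax_blue in the frame of corner between -0.0345 and -0.0295 m and angle between the y axis of wax_blue and the x axis of corner, either way round below 0.04 rad)) and angle between wax_blue's own z axis and vertical below 0.06 rad and z of wax_blue in the frame of corner below 0.004 m and contact force between the fingers and wax_blue below 0.1 N and linear speed of wax_blue below 0.02 m/s), for 0.3 s.
4. the red block lies flush against both fences, let go (((x of wax_red in the frame of corner between -0.0345 and -0.0295 m and y of wax_red in the frame of corner between -0.0225 and -0.0175 m and angle between the x axis of wax_red and the x axis of corner, either way round below 0.04 rad) or (x of wax_red in the frame of corner between -0.0225 and -0.0175 m and y of wax_red in the frame of corner between -0.0345 and -0.0295 m and angle between the y axis of wax_red and the x axis of corner, either way round below 0.04 rad)) and angle between wax_red's own z axis and vertical below 0.06 rad and z of wax_red in the frame of corner below 0.004 m and contact force between the fingers and wax_red below 0.1 N and linear speed of wax_red below 0.02 m/s), for 0.3 s.
At the end, for the whole second after the job is handed in: The plug is at rest in the dish (its foot's centre within 50 mm of the dish's centre, touching it); each wax block present lies flat and at rest on the floor of the nest of its colour (within 4.5 mm of its centre, within 3 mm of floor height, along the nest) (horizontal distance between plug and terra_dish below 0.05 m and height (world z) of plug below 0.06 m and linear speed of each of plug, wax_green, wax_blue, wax_red below 0.02 m/s and contact force between plug and terra_dish above 0.05 N and x of wax_green in the frame of nest_green between -0.0045 and 0.0045 m and y of wax_green in the frame of nest_green between -0.0045 and 0.0045 m and z of wax_green in the frame of nest_green between -0.003 and 0.003 m and angle between the x axis of each of wax_green, wax_blue, wax_red and the x axis of pallet, either way round below 0.15 rad and angle between each of wax_green, wax_blue, wax_red's own z axis and vertical below 0.06 rad and x of wax_blue in the frame of nest_blue between -0.0045 and 0.0045 m and y of wax_blue in the frame of nest_blue between -0.0045 and 0.0045 m and z of wax_blue in the frame of nest_blue between -0.003 and 0.003 m and x of wax_red in the frame of nest_red between -0.0045 and 0.0045 m and y of wax_red in the frame of nest_red between -0.0045 and 0.0045 m and z of wax_red in the frame of nest_red between -0.003 and 0.003 m).
It fails at once if the oil bottle is moved more than 30 mm (distance of oil_bottle from where it was at the start of the episode above 0.03 m).
It fails at once if the loupe is moved more than 30 mm (distance of loupe from where it was at the start of the episode above 0.03 m).
Of wax_blue, wax_red only 1 to 2 are there at a start; the rules pass over those that are not, and their reading is None.
At some moment in a run one of wax_green, wax_blue, wax_red may be knocked a few centimetres aside while the robot is not near it.
Once in a run the grip may slacken for a moment while it holds something.
It also fails if it takes over 210 s, if anything falls off the work surface, if the arm or the gripper's body presses on something with over 40 N, if the wrist force passes 120 N, or if a joint passes its speed limit or range.

ROBOT

A 6-joint arm with a two-finger parallel gripper is mounted at the origin on a cart in front of the work surface, level with it; the furniture and walls round the work are solid. World frame = base frame: x ahead of the robot, y to its left, z up, the work surface at z = 0. Lengths are in m, angles in degrees, forces in N, time in s.
With the tool pointing down it reaches from about 0.25 to 0.725 m from the base axis. Payload 9.7 kg.
Tool frame: the origin (TCP) lies on the centre line of the jaws, within the pads' length; the fingertips stand bot.nose_length ahead of it and the grasp point (between the pads) lies 11 mm behind it (bot.nose_length is the distance from the TCP to the fingertips, in m); z points along the fingers, y is the line along which they close (so a half turn about z gives the same grasp; the last joint's range is limited). The gripper opens to 85 mm and grips with 20 to 120 N. Pads are 22 mm wide; open, the fingers measure 114 mm over their backs; the gripper's body (76 mm by 85 mm) begins 54 mm behind the grasp point. The pads swing forward as they close: fully open they stand 13 mm farther back than shut.
Start: joints at [-67.724, 4.979, 10.078, 95.1, 0, 90], TCP at [0.208, -0.509, 0.239] pointing down, gripper open.
Joint ranges: [-179.16, 179.16], [-48.56, 103.87], [-65.8, 70.77], [-126.05, 130.52], [-82.76, 87.17], [-180, 180]. Speed limits (degrees/s): [127.2, 127.2, 147.25, 180, 180, 180].

INTERFACE

Orientations are given as [roll, pitch, yaw] about the fixed x, y, z axes, in that order (R = Rz(yaw) Ry(pitch) Rx(roll)).
In Python, from workcell import bot gives the robot as it stands. The module is installed in compiled form; this text tells all that it offers.
- The arm moves only by the shell command python3 -m inch 'ROWS' [OPENING] [FORCE]. ROWS is JSON, a list of rows, each a list of 4 numbers: the shift along the world's x, y, z in cm, then the turn about the world's z in degrees. A call has exactly 8 rows; each row is the pose to reach, as a shift and turn from the pose commanded when the call began; what a row does not reach only later rows make up. A row lasts 1/8 s, in which the tool goes at most 62.5 mm and 10.7 degrees, less where a joint would pass 70% of its speed; a pose out of reach is approached as far as the arm can. A call with a gripper value outside its range is refused whole. OPENING is the finger opening in cm, from 0 to 8.54, set as the call begins (- or left out, the last holds). The fingers move at their own pace and stop on an object; FORCE is the grip in N (left out, the last holds). Time passes only in rows, so rows that repeat a pose let the fingers close, or fill a call up. It gives the time, the measured TCP pose, the force, the opening and the grip force at its end, in the units of the state.
- bot.get_obs(): the state, without advancing time (a new reading comes with each control period).
- bot.camera(name): name is "scene" or "side" or "wrist"; returns a dict with "img" (384x512x3 uint8, red, green, blue), "fovy" (degrees; the focal length in pixels is half the picture's height over the tangent of half this angle, whatever the lens; pixels are square), "cx", "cy" (the principal point, pixels), "R" (3x3) and "t" (3): a world point X has camera coordinates R X + t; the wrist camera has in their place "mount" (4x4, takes a point from camera to tool coordinates, whose origin is the TCP and whose axes are the flange's). Camera axes: x right, y down, z forward; pixel columns grow to the right and rows downward; lengths in m; the calibration is good to about 2 mm. A picture is of the moment at which its call begins: read the wrist's pose just before it. There is no depth.
- bot.job_done(): hands the job in; it is judged then, once.
Trained networks look in a picture, given as the dict that the camera call returned (one of the last four; its "shot" number tells which), for a name from the list of things; names that differ only in an ending like _2 or _b are one class to them, and where a whole thing is asked for, a point or a joint stands for the part that bears it (a point fixed in the world has none). Each returns a list of dicts, best first, with "score" (0 to 1); they miss things now and then, are a little off and sometimes report something else, mostly with a low value. They report only what shows in the picture. A call takes as long as a camera call. They do not tell look-alikes from the thing itself.
- bot.find_in(thing, picture): "point" ([column, row] in pixels, amid what is visible of it).
- bot.landmark_of(thing, picture): "point" ([column, row] in pixels: a listed point, or the origin of a listed thing).
The state is a dict: "time": time; "q": joint angles; "qd": joint speeds; "joint_efforts": joint torques, N m; "ee_pos": TCP position; "tcp_rot": TCP orientation; "wrist_force": force on the tool from outside, world axes, zero at the start; "torque": the same for the moment, N m; "opening": finger opening in m; "grasp_force": force on a finger pad.
Only numpy, scipy, OpenCV 4.12 (cv2) and the standard library are available. Lean on these libraries where they do the work, as an engineer would, in place of code of your own. Each camera call takes 0.05 s, during which the arm holds its last target. There are 200 camera calls.

## Working session

There is one attempt and no reset: what is moved stays moved. The work goes in short steps, Python scripts to look and compute and a shell command to move; the robot and the scene stay as the last step left them, time stands still between calls to the robot, and variables do not carry over. Pictures are saved under pics/ and viewed, at most 14 in all, crops included, and the job is handed in when it is done.

```bash
mkdir -p pics
cat > h.py <<'E'
import numpy as np, cv2
from workcell import bot
from scipy.spatial.transform import Rotation as Ro
names=['pallet','plug','plug_grip','terra_dish','corner','wax_green','wax_blue','wax_red','nest_green','nest_blue','nest_red','oil_bottle','loupe']
def pose():
    o=bot.get_obs(); return o
def cam(name):
    o=bot.get_obs(); c=bot.camera(name)
    if 'mount' in c:
        T=np.eye(4); T[:3,:3]=Ro.from_euler('xyz',o['tcp_rot'],degrees=True).as_matrix(); T[:3,3]=o['ee_pos']
        W=np.linalg.inv(T@np.array(c['mount'])); c['R_'],c['t_']=W[:3,:3],W[:3,3]
    else: c['R_'],c['t_']=np.array(c['R']),np.array(c['t'])
    c['f']=c['img'].shape[0]/2/np.tan(np.radians(c['fovy'])/2)
    return c
def ray(c,p,z):
    d=c['R_'].T@np.array([(p[0]-c['cx'])/c['f'],(p[1]-c['cy'])/c['f'],1.]); o=-c['R_'].T@c['t_']
    return o+d*(z-o[2])/d[2]
def proj(c,X):
    v=c['R_']@np.array(X)+c['t_']; return v[:2]/v[2]*c['f']+[c['cx'],c['cy']]
def save(c,n): cv2.imwrite(f'pics/{n}.png',cv2.cvtColor(c['img'],cv2.COLOR_RGB2BGR))
E
python3 - <<'E'
from h import *
o=bot.get_obs(); print({k:np.round(v,3) for k,v in o.items()},bot.nose_length)
H=dict(plug_grip=.05,nest_green=.024,nest_blue=.024,nest_red=.024,plug=.007)
for n in ['scene','side','wrist']:
    c=cam(n); save(c,n+'0')
    print(n,c['fovy'],c['cx'],c['cy'],np.round(-c['R_'].T@c['t_'],3),np.round(c['R_'][2],2))
    for t in names:
        for d in bot.landmark_of(t,c)[:2]:
            print(' ',t,round(d['score'],2),np.round(d['point']),np.round(ray(c,d['point'],H.get(t,0)),3))
E
```

```text
{'time': np.float64(0.0), 'q': array([-67.725,   5.011,  10.034,  95.099,   0.   ,  90.   ]), 'qd': array([-0.024, -0.131, -0.049, -0.075, -0.125,  0.037]), 'joint_efforts': array([ 0.0000e+00, -5.2039e+01,  4.6481e+01,  1.6000e-02,  0.0000e+00,
        0.0000e+00]), 'ee_pos': array([ 0.208, -0.509,  0.239]), 'tcp_rot': array([-179.924,   -0.   ,   22.274]), 'wrist_force': array([ 0.147, -0.708,  0.627]), 'torque': array([-0.018, -0.034,  0.039]), 'grasp_force': np.float64(0.0), 'opening': np.float64(0.085)} 0.008
scene 52.5859952389987 248.4096755542977 193.3261626700982 [0.115 0.626 0.538] [ 0.47 -0.74 -0.49]
  pallet 0.61 [259. 193.] [ 0.606 -0.203  0.   ]
  plug 0.75 [317. 206.] [ 0.435 -0.218  0.007]
  plug 0.6 [266. 193.] [ 0.582 -0.201  0.007]
  plug_grip 0.74 [262. 175.] [ 0.609 -0.217  0.05 ]
  terra_dish 0.76 [330. 188.] [ 0.451 -0.346  0.   ]
  corner 0.79 [202. 288.] [0.497 0.189 0.   ]
  wax_green 0.79 [316. 208.] [ 0.437 -0.218  0.   ]
  wax_green 0.57 [238. 239.] [0.529 0.013 0.   ]
  wax_blue 0.84 [298. 222.] [ 0.446 -0.132  0.   ]
  nest_green 0.84 [261. 189.] [ 0.59
[... 323 characters left out ...]
 0.48 [246. 175.] [ 0.593 -0.203  0.007]
  plug_grip 0.7 [246. 161.] [ 0.598 -0.222  0.05 ]
  terra_dish 0.66 [291. 155.] [ 0.448 -0.371  0.   ]
  corner 0.48 [259. 253.] [0.503 0.173 0.   ]
  corner 0.22 [243. 177.] [ 0.603 -0.198  0.   ]
  wax_green 0.64 [264. 215.] [ 0.509  0.    -0.   ]
  wax_green 0.52 [293. 176.] [ 0.431 -0.231  0.   ]
  wax_blue 0.55 [284. 192.] [ 0.457 -0.129 -0.   ]
  nest_green 0.62 [246. 170.] [ 0.595 -0.209  0.024]
  nest_red 0.84 [254. 162.] [ 0.574 -0.261  0.024]
  oil_bottle 0.62 [237. 148.] [ 0.655 -0.387  0.   ]
  loupe 0.58 [216. 268.] [0.611 0.248 0.   ]
wrist 70.01491057153892 254.5584591268654 193.44311148643155 [ 0.286 -0.477  0.375] [-0.3  -0.12 -0.95]
```

View pics/scene0.png

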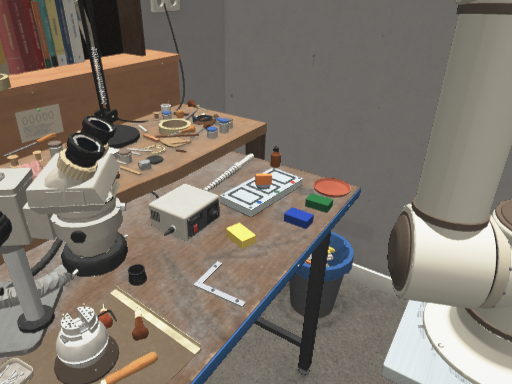

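View pics/wrist0.png

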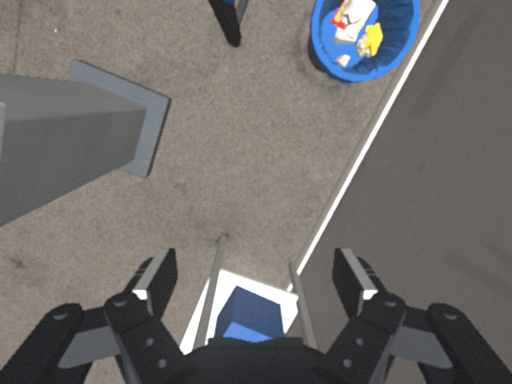

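Scene picture: green block at (318,201), blue at (298,217), a yellow decoy at (240,235), no red block, plug in the pallet at (263,180), dish at (332,187), and corner at (197,282). The wrist view only shows the floor, so I'll move above the work and look from there.

```bash
python3 -m inch '[[3,4,2,0],[6,8,4,0],[9,12,6,0],[12,16,8,0],[15,20,8,-5],[18,24,8,-10],[20,27,8,-16],[20,29,8,-22]]' 8.5 40
python3 - <<'E'
from h import *
c=cam('wrist'); save(c,'w1'); o=bot.get_obs(); print(o['ee_pos'],o['tcp_rot'])
H=dict(plug_grip=.05,nest_green=.024,nest_blue=.024,nest_red=.024,plug=.007)
for t in names:
    for d in bot.landmark_of(t,c)[:2]:
        print(' ',t,round(d['score'],2),np.round(d['point']),np.round(ray(c,d['point'],H.get(t,0)),3))
E
```

```text
time: 3.1
ee_pos: [0.4095, -0.2174, 0.319]
tcp_rot: [-180.0, 0.0, 0.2]
wrist_force: [0.3, -1.1, -0.4]
opening: 0.0847
grasp_force: 0.0
[ 0.40890254 -0.21618991  0.31951638] [-1.79953869e+02 -7.99095609e-03 -9.45168972e-02]
  pallet 0.56 [249.  27.] [ 0.593 -0.209  0.   ]
  pallet 0.38 [303.  29.] [ 0.59  -0.287  0.   ]
  plug 0.7 [246.  17.] [ 0.604 -0.204  0.007]
  plug_grip 0.62 [242.  13.] [ 0.597 -0.201  0.05 ]
  terra_dish 0.68 [332. 128.] [ 0.45  -0.342  0.   ]
  wax_green 0.86 [264. 135.] [ 0.438 -0.233  0.   ]
  wax_green 0.68 [108.  78.] [0.524 0.008 0.   ]
  wax_blue 0.6 [201. 127.] [ 0.45 -0.13  0.  ]
  nest_green 0.81 [250.  19.] [ 0.597 -0.21   0.024]
  nest_blue 0.64 [189.   8.] [ 0.609 -0.129  0.024]
```

View pics/w1.png

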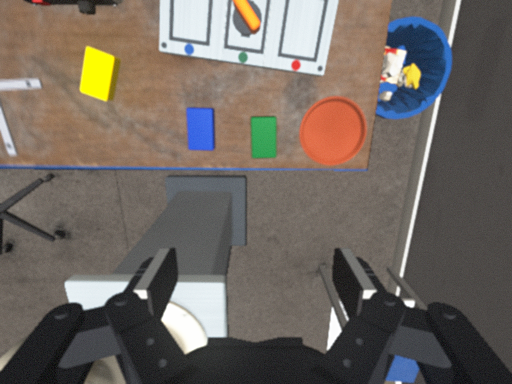

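Wrist view: green at (264,137), blue at (201,129), yellow at (99,74), dish at (332,130), plug bar at (247,13). The pallet's upper part is cut off. I'll write a silhouette fitter and move farther forward.

```bash
cat >> h.py <<'E'
from scipy.optimize import minimize
HSV={'green':((50,110,30),(90,255,255)),'blue':((108,140,50),(128,255,255)),'orange':((8,150,120),(22,255,255)),'yellow':((24,150,100),(35,255,255))}
def mask(c,col,guess=None,r=60):
    h=cv2.cvtColor(c['img'],cv2.COLOR_RGB2HSV); m=cv2.inRange(h,*[np.array(v) for v in HSV[col]])
    n,l,s,ce=cv2.connectedComponentsWithStats(m)
    best=[(s[i,4]/(1+(0 if guess is None else (np.linalg.norm(ce[i]-guess)/15)**2)),i) for i in range(1,n) if s[i,4]>30]
    return (l==max(best)[1]).astype(np.uint8) if best else None
def fitbox(c,m,dims,z0,x0):
    """silhouette fit of an upright box: (x,y,yaw deg), cost fraction"""
    L=np.array([[i*dims[0]/2,j*dims[1]/2,z] for i in(-1,1) for j in(-1,1) for z in(z0,z0+dims[2])])
    def cost(v):
        a=np.radians(v[2]); Rz=np.array([[np.cos(a),-np.sin(a),0],[np.sin(a),np.cos(a),0],[0,0,1]])
        P=np.array([proj(c,Rz@p+[v[0]/100,v[1]/100,0]) for p in L])
        im=np.zeros(m.shape,np.uint8); hull=cv2.convexHull((P*16).astype(np.int32).reshape(-1,1,2))
        S=4; im=np.zeros((bb[3]*S,bb[2]*S),np.uint8)
        cv2.fillConvexPoly(im,cv2.convexHull((((P+.5)-bb[:2])*S*16-8).round().astype(np.int32).reshape(-1,1,2)),1,shift=4)
        return np.abs(im.astype(int)-M).sum()/M.sum()
    x,y,w,h=cv2.boundingRect(m); bb=np.array([x-20,y-20,w+40,h+40])
    mm=cv2.copyMakeBorder(m,40,40,40,40,cv2.BORDER_CONSTANT)[bb[1]+40:bb[1]+40+bb[3],bb[0]+40:bb[0]+40+bb[2]]
    M=cv2.resize(mm,None,fx=4,fy=4,interpolation=cv2.INTER_LINEAR) if 0 else np.kron(mm,np.ones((4,4),np.uint8)).astype(int)
    best=None
    for da in (-40,0,40) if len(x0)<3 else (x0[2],):
        s0=np.array([x0[0]*100,x0[1]*100,da])
        r=minimize(cost,s0,method='Nelder-Mead',options=dict(initial_simplex=s0+np.array([[0,0,0],[1,0,0],[0,1,0],[0,0,25.]]),xatol=.01,fatol=1e-4,maxiter=250))
        if best is None or r.fun<best.fun: best=r
    return np.array([best.x[0]/100,best.x[1]/100,best.x[2]]),best.fun
def block(c,col,guess=None):
    g=None if guess is None else proj(c,[*guess[:2],.02])
    m=mask(c,col,g)
    if m is None: return None
    ys,xs=np.nonzero(m); p=ray(c,[xs.mean(),ys.mean()],.02)
    return fitbox(c,m,(.064,.040,.024),0 if guess is None or len(guess)<3 else guess[2],p[:2])
def plugfit(c,z0=.007):
    m=mask(c,'orange'); ys,xs=np.nonzero(m); p=ray(c,[xs.mean(),ys.mean()],z0+.045)
    return fitbox(c,m,(.046,.014,.032),z0+.023,p[:2])
E
python3 - <<'E'
from h import *
c=cam('wrist'); print('w',block(c,'green'),block(c,'blue'))
for n in ['scene','side']:
    c=cam(n); print(n,block(c,'green',(.437,-.22)),block(c,'blue',(.45,-.13)))
E
python3 -m inch '[[3,0,0,0],[6,0,0,0],[9,1,0,0],[12,2,0,0],[14,2,0,0],[15,2,0,0],[15,2,0,0],[15,2,0,0]]' 8.5 40
python3 - <<'E'
from h import *
c=cam('wrist'); save(c,'w2'); o=bot.get_obs(); print(o['ee_pos'],o['tcp_rot'])
print(block(c,'green'),block(c,'blue'),plugfit(c))
H=dict(plug_grip=.05,nest_green=.024,nest_blue=.024,nest_red=.024,plug=.007)
for t in names:
    for d in bot.landmark_of(t,c)[:2]:
        print(' ',t,round(d['score'],2),np.round(d['point']),np.round(ray(c,d['point'],H.get(t,0)),3))
E
```

```text
w (array([ 0.43668242, -0.23233329,  0.0489929 ]), np.float64(0.106625)) (array([ 0.44771741, -0.1341124 ,  0.2723876 ]), np.float64(0.14530516431924884))
scene (array([ 0.43747725, -0.2313621 , 15.44280329]), np.float64(0.23510971786833856)) (array([ 0.44888537, -0.13253518, 12.47835893]), np.float64(0.21850393700787402))
side (array([ 0.43636595, -0.23638776,  0.65274246]), np.float64(0.23986486486486486)) (array([ 0.44857414, -0.13785823,  0.40251685]), np.float64(0.2299641148325359))
time: 4.95
ee_pos: [0.5579, -0.1991, 0.3196]
tcp_rot: [180.0, -0.0, 0.3]
wrist_force: [-0.3, 0.5, -0.2]
opening: 0.0851
grasp_force: 0.0
[ 0.55785797 -0.19913962  0.31976047] [ 1.79988797e+02 -2.32449665e-02  2.48364994e-01]
(array([ 0.43326686, -0.23233779,  3.73369007]), np.float64(0.1893092105263158)) (array([ 0.44580525, -0.13376165, -3.30223759]), np.float64(0.18130421313506814)) (array([ 0.59643204, -0.20666275, 35.82691096]), np.float64(0.6032608695652174))
  pallet 0.97 [260. 133.] [ 0.59  -0.209  0.   ]
  pallet 0.37 [273. 216.] [ 0.443 -0.233  0.   ]
  plug_grip 0.88 [256. 130.] [ 0.6   -0.201  0.05 ]
  terra_dish 0.57 [336. 214.] [ 0.448 -0.346 -0.   ]
  corner 0.72 [ 36. 185.] [0.499 0.181 0.   ]
  wax_green 0.75 [270. 219.] [ 0.437 -0.228  0.   ]
  wax_green 0.62 [132. 172.] [0.523 0.01  0.   ]
  wax_blue 0.85 [217. 213.] [ 0.448 -0.132  0.   ]
  wax_red 0.27 [261. 128.] [ 0.598 -0.21   0.   ]
  nest_green 0.95 [261. 130.] [ 0.597 -0.209  0.024]
  nest_green 0.47 [208. 124.] [ 0.606 -0.128  0.024]
  nest_blue 0.98 [210. 123.] [ 0.607 -0.132  0.024]
  nest_blue 0.7 [261. 132.] [ 0.594 -0.209  0.024]
  nest_red 0.83 [311. 136.] [ 0.588 -0.287  0.024]
  nest_red 0.45 [378.  88.] [ 0.659 -0.38   0.024]
  oil_bottle 0.62 [379.  88.] [ 0.66  -0.391  0.   ]
```

View pics/w2.png

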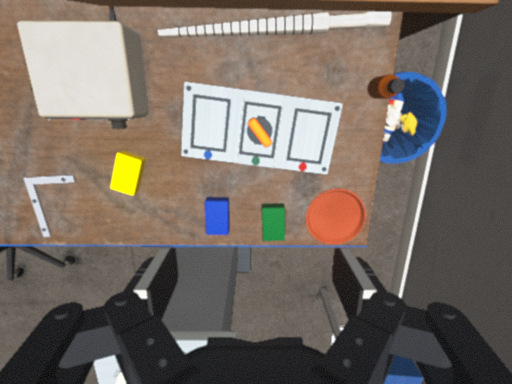

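Wrist view: pallet at (261,128), plug bar at (260,131), green at (273,222), blue at (217,215), dish at (336,216), corner vertex at (28,180), yellow at (127,173). The bar's angle looks odd, so I'll zoom in on it.

Run:
```python
from h import *
im=cv2.imread('pics/w2.png'); a=cv2.resize(im[90:172,175:347],None,fx=4,fy=4,interpolation=cv2.INTER_CUBIC); cv2.imwrite('pics/w2c.png',a)
h=cv2.cvtColor(im,cv2.COLOR_BGR2HSV); print(h[125:140:3,254:268:3].tolist()); print(h[216,336],h[222,273],h[215,217],h[208:214,264:282:4].tolist())
```

```text
[[[22, 191, 254], [23, 191, 255], [12, 180, 236], [105, 34, 120], [107, 20, 115]], [[21, 195, 254], [24, 193, 254], [20, 191, 255], [7, 130, 174], [100, 26, 116]], [[16, 194, 255], [22, 191, 254], [23, 190, 254], [17, 198, 255], [0, 49, 131]], [[7, 125, 171], [19, 205, 255], [22, 191, 254], [23, 192, 254], [13, 192, 251]], [[104, 28, 117], [10, 170, 227], [21, 195, 255], [23, 192, 254], [21, 193, 255]]]
[  6 172 217] [ 69 187 143] [112 198 221] [[[69, 172, 129], [68, 175, 130], [68, 164, 134], [68, 168, 132], [68, 169, 136]], [[69, 182, 150], [69, 172, 148], [68, 178, 150], [68, 177, 148], [69, 184, 147]], [[70, 176, 152], [69, 173, 153], [69, 178, 150], [69, 176, 151], [69, 180, 147]], [[69, 181, 149], [69, 173, 152], [69, 187, 151], [68, 173, 150], [68, 171, 152]], [[69, 184, 151], [69, 178, 149], [67, 172, 148], [69, 180, 149], [68, 181, 145]], [[70, 181, 149], [69, 175, 149], [70, 177, 150], [68, 175, 146], [69, 170, 153]]]
```

View pics/w2c.png

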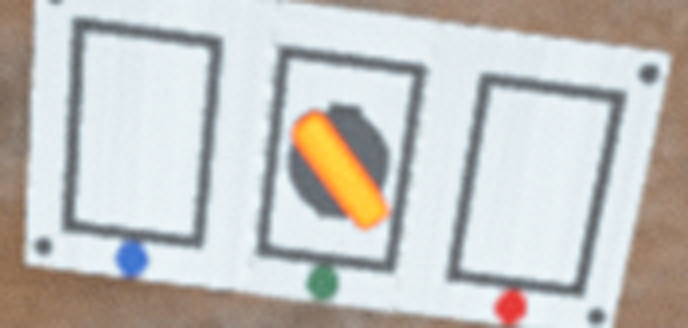

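```bash
sed -i "s/'orange':((8,150,120),(22,255,255))/'orange':((7,140,150),(27,255,255))/; s/'green':((50,110,30)/'green':((50,80,20)/; s/'blue':((108,140,50)/'blue':((105,100,40)/" h.py
python3 - <<'E'
from h import *
im=[]
for n in ['wrist','scene','side']:
    c=cam(n); g=proj(c,[.6,-.207,.05]); m=mask(c,'orange',g)
    print(n,m.sum())
    for a in (-74,37,-7):print(a,fitbox(c,m,(.046,.014,.032),.03,(.6,-.207,a)))
    if n=='wrist':
        print(block(c,'green'),block(c,'blue'))
        hsv=cv2.cvtColor(c['img'],cv2.COLOR_RGB2HSV); mm=((hsv[...,1]<45)&(hsv[...,2]>170)).astype(np.uint8)
        mm=cv2.morphologyEx(mm,cv2.MORPH_CLOSE,np.ones((5,5)))
        nn,l,s,ce=cv2.connectedComponentsWithStats(mm); k=l[100,235]; print('k',k,s[k])
        hull=np.zeros_like(mm); ct=cv2.findContours((l==k).astype(np.uint8),0,2)[0]; cv2.fillConvexPoly(hull,cv2.convexHull(max(ct,key=len)),1)
        print('pallet',fitbox(c,hull,(.110,.236,.024),0,(.6,-.207,-7)))
    else:
        x,y=g.astype(int); im.append(cv2.resize(c['img'][y-35:y+35,x-50:x+50,::-1],None,fx=4,fy=4,interpolation=cv2.INTER_CUBIC))
cv2.imwrite('pics/ss.png',np.hstack(im))
E
```

```text
wrist 301
-74 (array([   0.597691  ,   -0.20566178, -143.55699127]), np.float64(0.2404485049833887))
37 (array([ 0.59656654, -0.20652377, 36.02014969]), np.float64(0.23546511627906977))
-7 (array([ 0.59727075, -0.20591971, 36.14940727]), np.float64(0.2348421926910299))
(array([ 0.43431324, -0.23212497,  3.7127179 ]), np.float64(0.1393867924528302)) (array([ 0.64103206, -0.45752003, 45.16273225]), np.float64(0.5809960247349824))
k 4 [  181    82   162    93 10708]
pallet (array([ 0.59825449, -0.206747  , -6.99053312]), np.float64(0.042249107749830046))
scene 146
-74 (array([  0.59730866,  -0.20743094, -98.89976803]), np.float64(0.4323630136986301))
37 (array([ 0.59729624, -0.20900073, 84.27257908]), np.float64(0.4332191780821918))
-7 (array([  0.59913389,  -0.2084241 , -17.08218056]), np.float64(0.4490582191780822))
side 92
-74 (array([  0.59578948,  -0.20737537, -48.92869458]), np.float64(0.6345108695652174))
37 (array([ 0.59608824, -0.21298339, 64.47033749]), np.float64(0.35665760869565216))
-7 (array([ 0.59651026, -0.21295233, 62.6746419 ]), np.float64(0.3641304347826087))
```

View pics/ss.png

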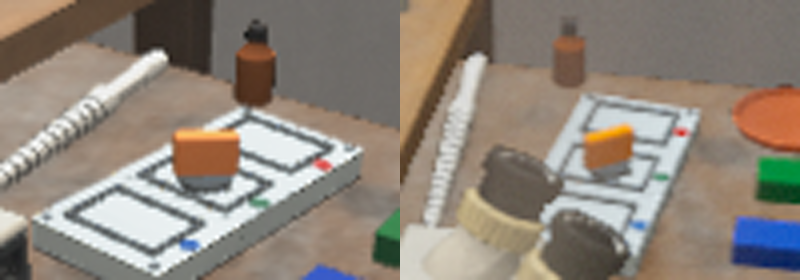

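Wrist, scene and side views agree that the bar lies at about +36° (mod 180), with the pallet at (0.598, -0.207) and yaw -7.0°. So the plug has to turn anticlockwise either way. Next I check how the wrist joint maps to yaw.

```bash
python3 -m inch '[[1,-0.2,-4,-10],[2,-0.4,-8,-20],[3,-0.6,-12,-30],[4,-0.8,-14,-40],[4,-0.8,-15,-50],[4,-0.8,-16,-60],[4,-0.8,-16,-70],[4,-0.8,-16,-74]]' 6 40
python3 - <<'E'
from h import *
o=bot.get_obs(); print(o['q'],o['tcp_rot'],o['ee_pos'])
c=cam('wrist'); g=proj(c,[.6,-.207,.05]); m=mask(c,'orange',g); print(g,m.sum())
for a in (36,-74):print(fitbox(c,m,(.046,.014,.032),.03,(.598,-.207,a)))
x,y=g.astype(int); save(c,'w3')
E
```

```text
time: 6.8
ee_pos: [0.5078, -0.3315, 0.1601]
tcp_rot: [-170.0, 1.9, -37.6]
wrist_force: [-0.6, 0.5, -0.2]
opening: 0.0603
grasp_force: 0.0
[-37.68428344  13.56542339  10.53021173  88.89375425   9.99894802
 179.94200747] [-169.99913352    1.91889571  -37.62713972] [ 0.50778221 -0.33146285  0.16010315]
[125.99201887 184.24403619] 946
(array([ 0.59772229, -0.20347171, 47.69098279]), np.float64(0.3440803382663848))
(array([ 0.59767472, -0.20347032, 47.35141489]), np.float64(0.3440803382663848))
```

View pics/w3.png

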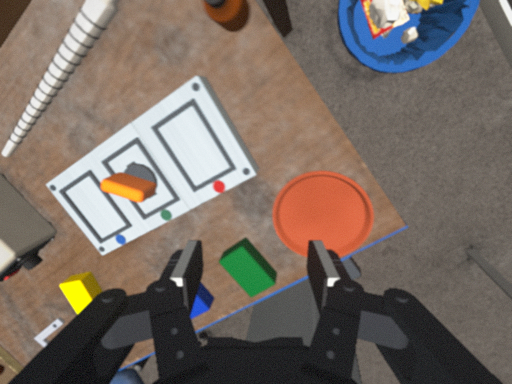

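The view shows the wrist at its joint limit (q6 = 180), so the arm was pulled aside. The plug is at (129,187) and the dish at (323,213). Since yaw = q1 - q6 + 180, yaw 36 is within range with room to turn +137. I'll turn back.

```bash
python3 -m inch '[[0,0,2,10],[0,0,2,20],[0,0,2,30],[0,0,2,40],[0,0,2,50],[0,0,2,60],[0,0,2,70],[0,0,2,74]]' 6 40;python3 -m inch '[[0,0,0,0],[0,0,0,0],[0,0,0,10],[0,0,0,20],[0,0,0,30],[0,0,0,36],[0,0,0,36],[0,0,0,36]]' 6 40
python3 - <<'E'
from h import *
o=bot.get_obs(); print(o['q'],o['tcp_rot'],o['ee_pos'])
c=cam('wrist'); g=proj(c,[.6,-.207,.05]); m=mask(c,'orange',g); print(g,m.sum())
for a in (36,):print(fitbox(c,m,(.046,.014,.032),.03,(.598,-.207,a)))
save(c,'w4')
E
```

```text
time: 7.85
ee_pos: [0.5087, -0.3308, 0.1802]
tcp_rot: [-170.0, 1.9, 36.7]
wrist_force: [-0.5, 0.5, 0.2]
opening: 0.0604
grasp_force: 0.0
time: 8.85
ee_pos: [0.5083, -0.3311, 0.1805]
tcp_rot: [-170.1, 1.9, 72.3]
wrist_force: [-0.5, 0.5, 0.6]
opening: 0.06
grasp_force: 0.0
[-31.20532542  21.77916105  22.82060841 100.29716152  -4.11537738
  77.00742093] [-170.05276771    1.88287212   72.28439629] [ 0.50826204 -0.33112064  0.18052731]
[344.08332979  10.05027393] 808
(array([ 0.60071236, -0.20254924, 40.83766377]), np.float64(0.6550897277227723))
```

View pics/w4.png

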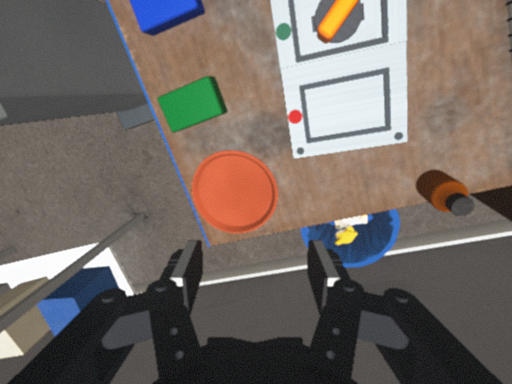

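The view shows the tool is now tilted by 10° (roll -170): the command was clipped at the q6 limit. Pushing gently past the opposite limit should undo it. I'll do that up high, away from everything.

```bash
for i in 1; do python3 -m inch '[[0,2,3,10],[0,4,6,20],[0,6,9,30],[0,8,12,40],[0,10,12,50],[0,12,12,60],[0,12,12,70],[0,12,12,80]]' 6 40; python3 -m inch '[[0,0,0,10],[0,0,0,20],[0,0,0,30],[0,0,0,40],[0,0,0,50],[0,0,0,60],[0,0,0,70],[0,0,0,80]]'; python3 -m inch '[[0,0,0,10],[0,0,0,20],[0,0,0,30],[0,0,0,40],[0,0,0,50],[0,0,0,60],[0,0,0,70],[0,0,0,80]]';  python3 -m inch '[[0,0,0,5],[0,0,0,10],[0,0,0,15],[0,0,0,20],[0,0,0,25],[0,0,0,28],[0,0,0,28],[0,0,0,28]]'; done | grep -v force
python3 - <<'E'
from h import *
o=bot.get_obs(); print(o['q'],o['tcp_rot'],o['ee_pos'])
E
```

```text
time: 9.9
ee_pos: [0.5084, -0.2108, 0.3006]
tcp_rot: [-170.1, 1.9, 152.7]
opening: 0.0601
time: 10.9
ee_pos: [0.5082, -0.2111, 0.3007]
tcp_rot: [-170.0, 1.9, -127.3]
opening: 0.0601
time: 11.9
ee_pos: [0.5082, -0.2113, 0.3006]
tcp_rot: [-170.0, 1.9, -47.3]
opening: 0.06
time: 12.9
ee_pos: [0.5226, -0.1773, 0.3005]
tcp_rot: [-171.7, 1.9, -22.9]
opening: 0.0597
[ -22.8866928     8.84439696   20.88564769  103.96184286    8.29087711
 -179.98104556] [-171.7097523     1.92332523  -22.90545972] [ 0.52262523 -0.17726631  0.30047048]
```

```bash
python3 -m inch '[[0,0,0,4],[0,0,0,8],[0,0,0,12],[0,0,0,16],[0,0,0,16],[0,0,0,16],[0,0,0,16],[0,0,0,16]]' | grep -v force
python3 - <<'E'
from h import *
o=bot.get_obs(); print(o['q'],o['tcp_rot'],o['ee_pos'])
E
```

```text
time: 13.9
ee_pos: [0.5414, -0.0943, 0.3003]
tcp_rot: [-174.6, 2.1, -12.6]
opening: 0.0601
[ -12.59337672    8.85567078   21.06646118  104.27924803    5.3978601
 -179.99328592] [-174.60238136    2.06908921  -12.60006538] [ 0.54141307 -0.09425439  0.30030825]
```

```bash
python3 -m inch '[[-1,-4,0,4],[-1,-8,0,8],[-1,-8,0,12],[-1,-8,0,16],[-1,-8,0,16],[-1,-8,0,16],[-1,-8,0,16],[-1,-8,0,16]]' | grep -v force
python3 - <<'E'
from h import *
o=bot.get_obs(); print(o['q'],o['tcp_rot'],o['ee_pos'])
E
```

```text
time: 14.9
ee_pos: [0.5401, -0.0103, 0.3003]
tcp_rot: [-177.6, 2.2, -2.3]
opening: 0.06
[  -2.32234457    7.77407431   19.96178124  104.39688074    2.39065142
 -179.99441989] [-177.60956366    2.20940656   -2.32792397] [ 0.54010512 -0.01033994  0.30030581]
```

```bash
(python3 -m inch '[[0,0,0,-10],[0,-2,0,-18],[0,-6,0,-22],[0,-10,0,-22],[0,-14,0,-22],[0,-17,0,-22],[0,-17,0,-22],[0,-17,0,-22]]';python3 -m inch '[[0,0,0,3],[0,0,0,7],[0,0,0,11],[0,0,0,15],[0,0,0,18],[0,0,0,18],[0,0,0,18],[0,0,0,18]]') | grep -v force
python3 - <<'E'
from h import *
o=bot.get_obs(); print(o['q'],o['tcp_rot'],o['ee_pos'])
E
```

```text
time: 15.9
ee_pos: [0.5401, -0.1801, 0.3002]
tcp_rot: [-177.6, 2.2, -24.4]
opening: 0.0602
time: 16.9
ee_pos: [0.5529, -0.1203, 0.3002]
tcp_rot: [179.5, 2.4, -12.1]
opening: 0.0601
[ -12.04274137   11.70048351   24.45827075  105.11726721   -0.47671315
 -179.93855452] [179.52075542   2.35896738 -12.10423684] [ 0.55293596 -0.12031788  0.30021292]
```

```bash
(python3 -m inch '[[0,0,0,-6],[-1,-3,0,-12],[-2,-6,0,-16],[-3,-10,2,-16],[-3,-12,5,-16],[-3,-12,5,-16],[-3,-12,5,-16],[-3,-12,5,-16]]';python3 -m inch '[[4,-2,0,0],[8,-4,0,0],[11,-5.5,0,0],[14,-7,0,0],[16,-8,0,0],[18,-9,0,0],[18,-9,0,0],[18,-9,0,0]]') | grep -v force
python3 - <<'E'
from h import *
o=bot.get_obs(); print(o['q'],o['tcp_rot'],o['ee_pos'])
E
```

```text
time: 17.9
ee_pos: [0.5229, -0.2393, 0.3493]
tcp_rot: [179.5, 2.4, -28.0]
opening: 0.06
time: 18.9
ee_pos: [0.6644, -0.3118, 0.3185]
tcp_rot: [179.7, -0.6, -28.0]
opening: 0.0602
[ -25.00436294   43.08686643   70.76475972  117.09454755   -0.36028449
 -176.9787305 ] [179.67096304  -0.60152418 -28.02573931] [ 0.66440572 -0.31180101  0.31848626]
```

Tilt is fixed to within 0.6°. Now I move over the plug and turn to yaw 36.

```bash
(python3 -m inch '[[-2,2,0,-10],[-4,4,0,-20],[-6,6,0,-30],[-6.6,8,0,-40],[-6.6,10.5,0,-50],[-6.6,10.5,0,-60],[-6.6,10.5,0,-70],[-6.6,10.5,0,-80]]';
python3 -m inch '[[0,0,0,-10],[0,0,0,-20],[0,0,0,-30],[0,0,0,-40],[0,0,0,-50],[0,0,0,-60],[0,0,0,-70],[0,0,0,-80]]';
python3 -m inch '[[0,0,0,-10],[0,0,0,-20],[0,0,0,-30],[0,0,0,-40],[0,0,0,-50],[0,0,0,-60],[0,0,0,-70],[0,0,0,-80]]';
python3 -m inch '[[0,0,0,-10],[0,0,0,-20],[0,0,0,-30],[0,0,0,-40],[0,0,-5,-50],[0,0,-10,-56],[0,0,-16,-56],[0,0,-18,-56]]') | grep -v force
python3 - <<'E'
from h import *
o=bot.get_obs(); print(o['q'],o['tcp_rot'],o['ee_pos'])
c=cam('wrist'); g=proj(c,[.598,-.207,.05]); m=mask(c,'orange',g); print(g,m.sum(),[d for d in bot.landmark_of('plug_grip',c)][:2])
for a in (36,):print(fitbox(c,m,(.046,.014,.032),.03,(.598,-.207,a)))
save(c,'w5')
E
```

```text
time: 19.9
ee_pos: [0.5985, -0.2068, 0.318]
tcp_rot: [179.8, -0.4, -108.3]
opening: 0.0601
time: 20.9
ee_pos: [0.5985, -0.2069, 0.318]
tcp_rot: [179.7, -0.3, 171.6]
opening: 0.0602
time: 21.9
ee_pos: [0.5985, -0.2069, 0.318]
tcp_rot: [179.5, -0.4, 91.6]
opening: 0.0598
time: 22.9
ee_pos: [0.5971, -0.2064, 0.1335]
tcp_rot: [179.8, -0.3, 36.0]
opening: 0.0596
[-19.1447574   15.09052253   9.91916241  84.49157055   0.17145972
 124.88642069] [179.82156934  -0.33343168  35.96984545] [ 0.59712083 -0.20641669  0.13351282]
[255.09467463 203.18870363] 835 [{'point': [251.4, 202.8], 'score': 0.96}]
(array([ 0.59565454, -0.20780904, 37.39748779]), np.float64(0.2962574850299401))
```

View pics/w5.png

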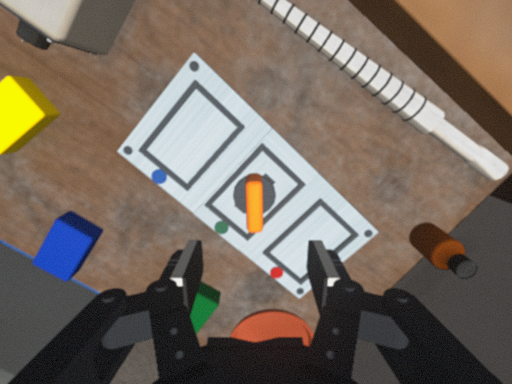

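The view shows the bar upright in the picture at (255,207), centred between the jaws, with the slot notch at (268,182). I'll descend, grip and start turning anticlockwise.

```bash
python3 -m inch '[[0,0,-3,0],[0,0,-6,0],[0,0,-8,0],[0,0,-9.4,0],[0,0,-9.4,0],[0,0,-9.4,0],[0,0,-9.4,0],[0,0,-9.4,0]]' 5 60; python3 -m inch '[[0,0,0,0],[0,0,0,0],[0,0,0,0],[0,0,0,0],[0,0,0,0],[0,0,0,0],[0,0,0,0],[0,0,0,0]]' 0 60; python3 -m inch '[[0,0,0,3],[0,0,0,6],[0,0,0,9],[0,0,0,12],[0,0,0,16],[0,0,0,20],[0,0,0,20],[0,0,0,20]]'; python3 -c "
from h import *
o=bot.get_obs();print(o['wrist_force'],o['torque'],o['tcp_rot'])"
```

```text
time: 24.0
ee_pos: [0.599, -0.2071, 0.0431]
tcp_rot: [179.6, -0.5, 36.0]
wrist_force: [1.3, -0.1, -0.6]
opening: 0.0502
grasp_force: 0.0
time: 25.0
ee_pos: [0.5983, -0.2063, 0.0426]
tcp_rot: [179.7, -0.4, 36.0]
wrist_force: [-2.9, 4.4, 3.8]
opening: 0.0131
grasp_force: 60.6
time: 26.0
ee_pos: [0.599, -0.2069, 0.0427]
tcp_rot: [179.6, -0.5, 55.9]
wrist_force: [-0.0, 2.9, 2.7]
opening: 0.0128
grasp_force: 60.4
[-0.02736021  2.89633187  2.69624954] [0.35695834 0.04319343 0.03032961] [179.63669226  -0.46446314  55.89633189]
```

```bash
python3 -m inch '[[0,0,0,5],[0,0,0,11],[0,0,0,17],[0,0,0,23],[0,0,0,29],[0,0,0,35],[0,0,0,41],[0,0,0,41]]'; python3 -c "
from h import *
o=bot.get_obs();print(o['torque'])"; python3 -m inch '[[0,0,0,5],[0,0,0,11],[0,0,0,17],[0,0,0,23],[0,0,0,29],[0,0,0,35],[0,0,0,41],[0,0,0,41]]'; python3 -c "
from h import *
o=bot.get_obs();print(o['torque'])
c=cam('wrist');save(c,'w6')"
```

```text
time: 27.0
ee_pos: [0.5989, -0.2068, 0.0427]
tcp_rot: [179.6, -0.5, 96.9]
wrist_force: [-0.9, 3.0, 4.6]
opening: 0.0129
grasp_force: 60.6
[ 0.68810303  0.10565916 -0.00792769]
time: 28.0
ee_pos: [0.5988, -0.2069, 0.0426]
tcp_rot: [179.6, -0.4, 137.8]
wrist_force: [-0.4, 3.3, 4.5]
opening: 0.013
grasp_force: 60.6
[0.54285772 0.09309214 0.04384594]
```

View pics/w6.png

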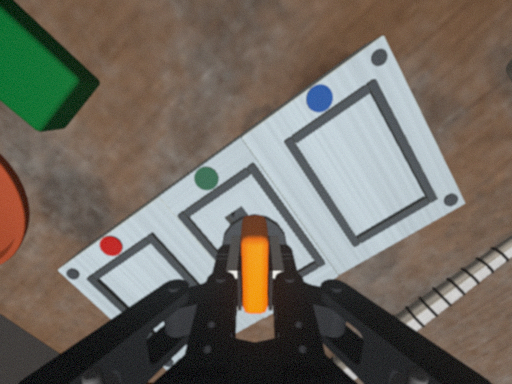

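The bar turns with the gripper and the torque stays low: the bar is at (255,270) and the slot notch at (237,214). I'll go on to yaw 173, then test a small lift.

```bash
python3 -m inch '[[0,0,0,5],[0,0,0,10],[0,0,0,15],[0,0,0,20],[0,0,0,25],[0,0,0,30],[0,0,0,33],[0,0,0,35]]'; python3 -m inch '[[0,0,0,0],[0,0,0,0],[0,0,0.2,0],[0,0,0.4,0],[0,0,0.4,0],[0,0,0.4,0],[0,0,0.4,0],[0,0,0.4,0]]'; python3 -c "
from h import *
o=bot.get_obs();print(o['torque'])"
```

```text
time: 29.05
ee_pos: [0.5988, -0.2072, 0.0426]
tcp_rot: [179.7, -0.4, 172.9]
wrist_force: [-1.4, 0.9, 3.3]
opening: 0.0132
grasp_force: 60.6
time: 30.05
ee_pos: [0.5983, -0.207, 0.0462]
tcp_rot: [179.7, -0.5, 173.0]
wrist_force: [-5.1, 0.3, 1.1]
opening: 0.0128
grasp_force: 63.6
[ 0.09490557  1.23174274 -0.02609232]
```

```bash
python3 -m inch '[[0,0,0.5,0],[0,0,1,0],[0,0,1.5,0],[0,0,2,0],[0,0,3,0],[0,0,4,0],[0,0,5,0],[0,0,6,0]]'; python3 -c "
from h import *
c=cam('side');g=proj(c,[.598,-.207,.09]).astype(int);c2=cam('wrist');d=c['img'][g[1]-60:g[1]+60,g[0]-80:g[0]+80,::-1]
a=cv2.resize(d,(512,384),interpolation=cv2.INTER_CUBIC);cv2.imwrite('pics/s7.png',cv2.resize(np.hstack([a,c2['img'][...,::-1]]),(800,300)))"
```

```text
time: 31.05
ee_pos: [0.5988, -0.207, 0.1073]
tcp_rot: [179.7, -0.4, 173.0]
wrist_force: [-0.6, -0.4, -1.6]
opening: 0.013
grasp_force: 63.3
```

View pics/s7.png

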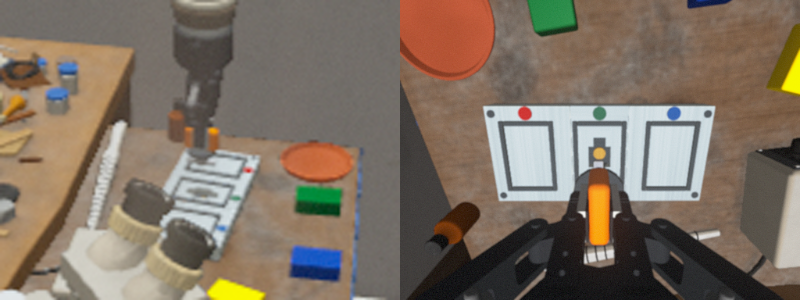

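The view shows the plug is out and held: its bore is open at about (600,155) on the right side. Next I carry it to the dish.

```bash
python3 -m inch '[[-2,-2,0,0],[-5,-5,0,0],[-8,-8,0,0],[-11,-11,0,0],[-14,-13,0,0],[-14.9,-13.8,0,0],[-14.9,-13.8,-2,0],[-14.9,-13.8,-4,0]]'; python3 -m inch '[[0,0,-0.5,0],[0,0,-1,0],[0,0,-1.5,0],[0,0,-2,0],[0,0,-2.3,0],[0,0,-2.5,0],[0,0,-2.5,0],[0,0,-2.5,0]]'
```

```text
time: 32.15
ee_pos: [0.4502, -0.345, 0.066]
tcp_rot: [179.7, -0.4, 173.0]
wrist_force: [0.3, -0.5, -2.0]
opening: 0.0132
grasp_force: 63.4
time: 33.15
ee_pos: [0.4498, -0.345, 0.0416]
tcp_rot: [179.7, -0.4, 173.0]
wrist_force: [-0.1, 0.2, -0.9]
opening: 0.0129
grasp_force: 63.4
```

```bash
python3 -m inch '[[0,0,-0.1,0],[0,0,-0.15,0],[0,0,-0.15,0],[0,0,-0.15,0],[0,0,-0.15,0],[0,0,-0.15,0],[0,0,-0.15,0],[0,0,-0.15,0]]' 5 60; python3 -m inch '[[0,0,2,0],[0,0,5,0],[0,0,10,0],[0,2,15,0],[0,6,20,0],[0,10,22,0],[2,15,24,0],[4,20,24,7]]' 8; python3 -m inch '[[2,5,0,0],[4,10,0,0],[6,15,0,0],[6,20,0,0],[6,24,0,0],[6,28,0,0],[6,28,0,0],[6,28,0,0]]'
python3 - <<'E'
from h import *
c=cam('side');a=c['img'][120:280,180:330]
c2=cam('wrist'); save(c2,'w8'); cv2.imwrite('pics/c8.png',np.hstack([cv2.resize(a,(360,384))[...,::-1],c2['img'][...,::-1]])[:,:800])
o=bot.get_obs();print(o['ee_pos'],o['tcp_rot'],[(np.round(ray(c2,d['point'],0),3),d['score'],d['point']) for d in bot.landmark_of('corner',c2)],[(np.round(ray(c2,d['point'],0),3),d['score'],d['point']) for d in bot.landmark_of('loupe',c2)])
E
```

```text
time: 34.15
ee_pos: [0.4497, -0.345, 0.0399]
tcp_rot: [179.7, -0.4, 173.0]
wrist_force: [0.3, 0.9, -0.3]
opening: 0.0502
grasp_force: 0.0
time: 35.15
ee_pos: [0.4904, -0.1438, 0.282]
tcp_rot: [179.7, -0.3, -179.9]
wrist_force: [0.6, -0.2, -0.8]
opening: 0.0799
grasp_force: 0.0
time: 36.15
ee_pos: [0.5497, 0.1349, 0.2799]
tcp_rot: [179.7, -0.4, -180.0]
wrist_force: [0.9, -0.9, 0.5]
opening: 0.0803
grasp_force: 0.0
[0.54979077 0.13420692 0.2800581 ] [179.66798341  -0.43918922 179.92328115] [(array([0.504, 0.183, 0.   ]), 0.69, [286.3, 127.7])] [(array([0.625, 0.241, 0.   ]), 0.77, [318.9, 203.8])]
```

View pics/c8.png

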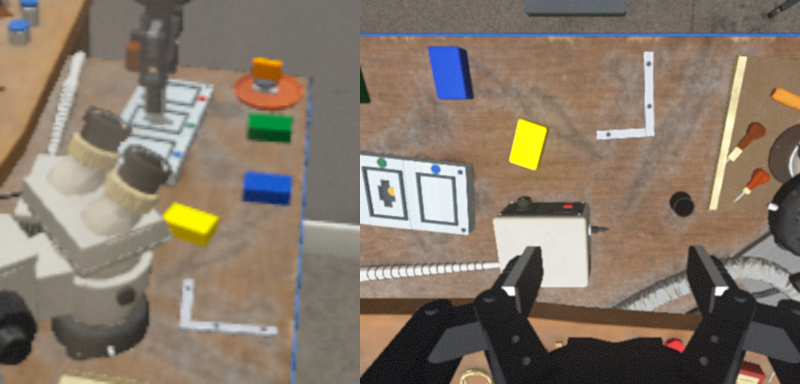

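The plug stands in the dish. The corner's inner vertex is at about (284,128) in the wrist picture, with the long fence towards -x and the short one towards -y. I'll fit the corner's pose.

```bash
cat >> h.py <<'E'
def cornerfit(c,x0=(.50,.182,0)):
    L=np.array([[-.1,0],[-.1,.012],[.012,.012],[.012,-.072],[0,-.072],[0,0]])
    hsv=cv2.cvtColor(c['img'],cv2.COLOR_RGB2HSV); mm=((hsv[...,1]<45)&(hsv[...,2]>150)).astype(np.uint8)
    roi=np.zeros_like(mm); pr=lambda v,D:np.array([proj(c,[v[0]+np.cos(v[2])*p[0]-np.sin(v[2])*p[1],v[1]+np.sin(v[2])*p[0]+np.cos(v[2])*p[1],.006]) for p in D])
    cv2.fillConvexPoly(roi,cv2.convexHull(pr(x0,np.array([[-.13,-.1],[-.13,.04],[.04,.04],[.04,-.1]])).astype(np.float32)).astype(np.int32),1)
    mm&=roi; mm=cv2.morphologyEx(mm,cv2.MORPH_CLOSE,np.ones((3,3)))
    n,l,s,_=cv2.connectedComponentsWithStats(mm); k=1+np.argmax(s[1:,4]); M=np.kron((l==k),np.ones((4,4))).astype(int)
    def cost(u):
        im=np.zeros(M.shape,np.uint8); cv2.fillPoly(im,[((pr([u[0]/100,u[1]/100,np.radians(u[2])],L)+.5)*64-8).round().astype(np.int32)],1,shift=4)
        return np.abs(im-M).sum()/M.sum()
    best=None
    for a in (-10,0,10):
        s0=np.array([x0[0]*100,x0[1]*100,a]); r=minimize(cost,s0,method='Nelder-Mead',options=dict(initial_simplex=s0+np.array([[0,0,0],[1,0,0],[0,1,0],[0,0,8.]]),maxiter=200,xatol=.01,fatol=1e-4))
        if best is None or r.fun<best.fun: best=r
    return best.x,best.fun
E
python3 - <<'E'
from h import *
c=cam('wrist'); print(cornerfit(c)); print(block(c,'blue',(.45,-.13)))
c=cam('side'); print(cornerfit(c),block(c,'green',(.437,-.232)),block(c,'blue',(.45,-.13)))
c=cam('scene'); print(cornerfit(c),block(c,'green',(.437,-.232)),block(c,'blue',(.45,-.13)))
E
```

```text
(array([50.33273978, 18.03566728,  2.94861317]), np.float64(0.1563675696012039))
(array([ 0.43238349, -0.08403766, -1.1272634 ]), np.float64(0.11817817014446227))
(array([50.24715739, 18.11730699,  4.36117541]), np.float64(0.22675992779783394)) (array([ 0.43675471, -0.23588081,  1.88533193]), np.float64(0.1617462311557789)) (array([ 0.43149117, -0.08749489, -1.03195895]), np.float64(0.17227564102564102))
(array([50.26619903, 18.21820945,  3.48027734]), np.float64(0.2632908611599297)) (array([ 0.4371185 , -0.23201045, 12.70700267]), np.float64(0.18413173652694612)) (array([ 0.43212405, -0.08428328,  8.97137155]), np.float64(0.17691873589164786))
```

Corner is at about (0.503, 0.181) with yaw about 3.2°. The blue block has been knocked to (0.432, -0.084), and green is unmoved. Going over green to refine its pose.

```bash
python3 -m inch '[[-2,-5,0,0],[-4,-10,0,0],[-6,-15,0,0],[-8,-20,-2,0],[-10,-25,-5,0],[-11.3,-31,-9,0],[-11.3,-36.6,-13,0],[-11.3,-36.6,-13,0]]' 6.5 40 | head -3;  python3 - <<'E'
from h import *
import time
o=bot.get_obs();print(o['ee_pos'],o['tcp_rot'])
c=cam('wrist'); print(block(c,'green'),[np.round(ray(c,d['point'],0),4) for d in bot.landmark_of('wax_green',c)])
o=bot.get_obs();print(o['ee_pos'],o['tcp_rot'])
m=mask(c,'green'); v=c['img'].copy(); v[m>0]=v[m>0]//2+np.array([127,0,0],np.uint8); cv2.imwrite('pics/w9.png',v[...,::-1])
E
```

```text
time: 37.5
ee_pos: [0.4351, -0.233, 0.1476]
tcp_rot: [179.6, -0.6, 179.8]
[ 0.43512702 -0.23302444  0.14761366] [179.59480693  -0.60090314 179.78037237]
(array([ 0.43922844, -0.23287431,  1.07293773]), np.float64(0.08168545081967213)) [array([0.5262, 0.0174, 0.    ]), array([ 0.4389, -0.233 ,  0.    ]), array([ 0.613 , -0.2828,  0.    ])]
[ 0.43600057 -0.23178089  0.14898821] [179.60559721  -0.53997432 179.84041803]
```

View pics/w9.png

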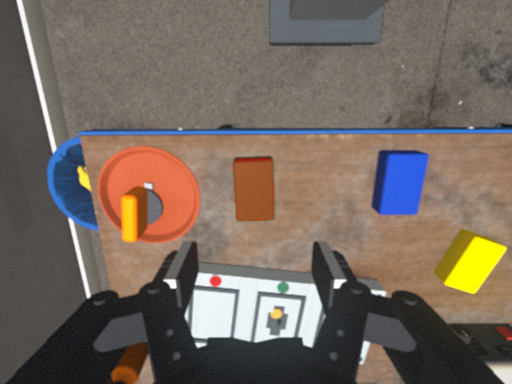

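The view shows green at (254,188), well aligned with the jaws, and the plug standing in the dish at (140,200). I'll pick it up.

```bash
python3 -m inch '[[0.1,-0.1,-4,1],[0.1,-0.1,-8,1],[0.1,-0.1,-11,1],[0.1,-0.1,-13.4,1],[0.1,-0.1,-13.4,1],[0.1,-0.1,-13.4,1],[0.1,-0.1,-13.4,1],[0.1,-0.1,-13.4,1]]' 5.8 40;  python3 -m inch '[[0,0,0,0],[0,0,0,0],[0,0,0,0],[0,0,0,0],[0,0,1,0],[0,0,2,0],[0,0,3,0],[0,0,4,0]]' 0 40
```

```text
time: 38.6
ee_pos: [0.4382, -0.2321, 0.0169]
tcp_rot: [179.7, -0.4, -179.0]
wrist_force: [-0.2, 1.2, 0.1]
opening: 0.0582
grasp_force: 0.0
time: 39.6
ee_pos: [0.4378, -0.232, 0.0568]
tcp_rot: [179.7, -0.4, -179.0]
wrist_force: [-0.7, 0.2, -1.3]
opening: 0.0393
grasp_force: 40.2
```

```bash
python3 -m inch '[[0,3,1,0],[0,8,1,0],[0,13,1,0],[0,18,1,0],[0,24,1,0],[0,29,1,1],[1,34,1,2],[2.5,38.3,1,2.2]]' | head -2;  python3 -m inch '[[2.5,0,0,0],[0,0,0,0],[0,0,-1,0],[0,0,-2,0],[0,0,-3,0],[0,0,-3,0],[0,0,-3,0],[0,0,-3,0]]' >/dev/null
python3 - <<'E'
from h import *
o=bot.get_obs();print(o['ee_pos'],o['tcp_rot'],o['opening'],o['grasp_force'],o['wrist_force'])
c=cam('wrist'); print(cornerfit(c),[np.round(ray(c,d['point'],0),4) for d in bot.landmark_of('corner',c)],block(c,'green',(.465,.151,.01)))
save(c,'w10')
E
```

```text
time: 40.6
ee_pos: [0.4628, 0.153, 0.0667]
[0.46303672 0.15103231 0.03631213] [ 179.65365062   -0.41119193 -176.83161922] 0.039094516860079115 40.46918213367462 [ 0.38880222 -0.24732669 -0.35584458]
(array([50.29751253, 18.10076842,  3.36834928]), np.float64(1.3052184466019416)) [] (array([0.46854897, 0.15118152, 3.50197026]), np.float64(0.08373589774363899))
```

View pics/w10.png

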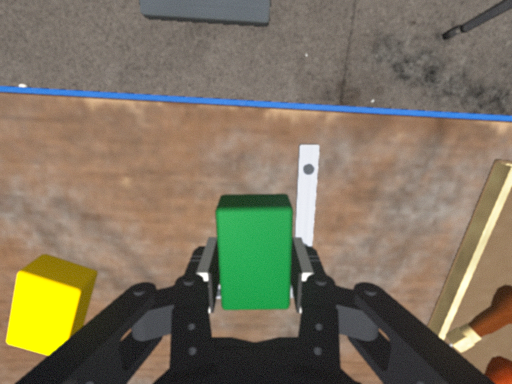

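The picture shows green held squarely at (255,252), with the long fence at (308,195) clear on its right. I've used all my views, so from here I rely on numbers. First the fence's exact line and yaw from this pose.

Run:
```python
from h import *
c=cam('wrist'); hsv=cv2.cvtColor(c['img'],cv2.COLOR_RGB2HSV); m=((hsv[...,1]<50)&(hsv[...,2]>150))
I=[];O=[]
for r in range(150,235,2):
    xs=np.nonzero(m[r,285:335])[0]+285
    if len(xs)>8: I.append(ray(c,[xs[0]-.5,r],.006)); O.append(ray(c,[xs[-1]+.5,r],.006))
for P in (np.array(I),np.array(O)):
    k,b=np.polyfit(P[:,0],P[:,1],1); print(len(P),'yaw',np.degrees(np.arctan(k)),'y at x=.5',k*.5+b, P[:,0].min(),P[:,0].max())
print(block(c,'green',(.465,.151,.02)))
```

```text
43 yaw 4.137369719942592 y at x=.5 0.18040037592379363 0.4070980467430805 0.4638844699749357
43 yaw 0.5139627697596862 y at x=.5 0.19078910772106233 0.4063911594777594 0.4632028576704561
(array([0.46445553, 0.15123131, 3.75072727]), np.float64(0.057050858652575955))
```

```bash
python3 -m inch '[[0,0,-1,0],[0,0,-2,0],[0,0,-2,0],[0.3,0,-2,0],[0.6,0,-2,0],[0.8,0,-2,0],[0.9,0,-2,0],[0.9,0,-2,0]]' - 20;  python3 -m inch '[[0.1,0,0,0],[0.2,0,0,0],[0.3,0,0,0],[0.3,0,0,0],[0.3,0.2,0,0],[0.3,0.4,0,0],[0.3,0.6,0,0],[0.3,0.7,0,0]]'
```

```text
time: 42.75
ee_pos: [0.4718, 0.151, 0.0159]
tcp_rot: [179.7, -0.4, -176.8]
wrist_force: [-0.5, -0.7, -1.5]
opening: 0.0388
grasp_force: 42.3
time: 43.75
ee_pos: [0.4734, 0.157, 0.0154]
tcp_rot: [179.8, -0.6, -176.9]
wrist_force: [-6.5, -5.0, 1.8]
opening: 0.0392
grasp_force: 42.6
```

```bash
python3 -m inch '[[0,0.1,0,0],[0,0.2,0,0],[0,0.3,0,0],[0,0.3,0,0],[0,0.3,0,0],[0,0.3,0,0],[0,0.3,0,0],[0,0.3,0,0]]';  python3 - <<'E'
from h import *
for n in ('wrist','side','scene'):
    c=cam(n); print(n,block(c,'green',(.472,.159,0)))
E
```

```text
time: 44.75
ee_pos: [0.4732, 0.1591, 0.0154]
tcp_rot: [179.9, -0.6, -176.9]
wrist_force: [-7.0, -10.0, 4.0]
opening: 0.0393
grasp_force: 42.7
wrist (array([0.47497162, 0.15910361, 3.04066673]), np.float64(0.056070963541666664))
side (array([ 0.45636594,  0.13818636, 92.11037143]), np.float64(1.927662037037037))
scene (array([  0.46371839,   0.14603165, -53.1094342 ]), np.float64(0.6633376288659794))
```

```bash
python3 -m inch '[[0.1,0.1,0,0],[0.2,0.2,0,0],[0.2,0.2,0,0],[0.2,0.2,0,0],[0.2,0.2,0,0],[0.2,0.2,0,0],[0.2,0.2,0,0],[0.2,0.2,0,0]]'; python3 -m inch '[[-0.1,-0.2,0,0],[-0.2,-0.4,0,0],[-0.2,-0.4,0,0],[-0.2,-0.4,0,0],[-0.2,-0.4,0,0],[-0.2,-0.4,0,0],[-0.2,-0.4,0,0],[-0.2,-0.4,0,0]]' 5 20;python3 - <<'E'
from h import *
c=cam('wrist'); print(block(c,'green',(.472,.159,0)))
E
```

```text
time: 45.9
ee_pos: [0.4733, 0.1593, 0.0153]
tcp_rot: [-179.9, -0.9, -177.0]
wrist_force: [-18.6, -21.3, 14.0]
opening: 0.0391
grasp_force: 44.0
time: 46.9
ee_pos: [0.4748, 0.159, 0.0159]
tcp_rot: [179.7, -0.4, -176.8]
wrist_force: [0.2, 0.7, -0.4]
opening: 0.0496
grasp_force: 0.0
(array([0.47478902, 0.15882541, 2.88693042]), np.float64(0.06562650675024108))
```

```bash
python3 -m inch '[[0,0,4,0],[0,0,9,0],[0,0,14,0],[0,0,18,0],[0,0,18,0],[0,0,18,0],[0,0,18,0],[0,0,18,0]]' 5.8 40 | head -3;python3 - <<'E'
from h import *
c=cam('wrist'); b=block(c,'green',(.472,.159,0)); k=cornerfit(c); print(b,k)
d=(b[0][:2]-k[0][:2]/100); a=np.radians(k[0][2]); print('in corner',np.cos(a)*d[0]+np.sin(a)*d[1],-np.sin(a)*d[0]+np.cos(a)*d[1],b[0][2]-k[0][2])
hsv=cv2.cvtColor(c['img'],cv2.COLOR_RGB2HSV)
# corner points of visible fence inner edges: sample gap between green and white along block sides
for n,(u,v) in {'x':(0,0),'x2':(0,-.02),'x3':(0,-.038),'y':(-.032,0),'y2':(-.05,0),'y3':(-.01,0)}.items():
    P=[]
    for s in np.arange(-.012,.0121,.002):
        q=(u+s,v) if n[0]=='x' else (u,v+s)
        X=[k[0][0]/100+np.cos(a)*q[0]-np.sin(a)*q[1],k[0][1]/100+np.sin(a)*q[0]+np.cos(a)*q[1],.006]
        p=proj(c,X).round().astype(int); P.append(tuple(int(t) for t in hsv[p[1],p[0]]))
    print(n,['G' if 50<h<90 and s>80 else 'W' if s<50 and w>150 else 'd' if w<90 else 'b' for h,s,w in P])
E
```

```text
time: 47.95
ee_pos: [0.4744, 0.1589, 0.195]
tcp_rot: [179.7, -0.5, -176.8]
(array([0.47499538, 0.15901497, 2.02957115]), np.float64(0.09545138888888889)) (array([50.49641282, 18.1262067 ,  3.07786187]), np.float64(0.20465443121693122))
in corner -0.031120030456741176 -0.02060589385306064 -1.0482907187139157
x ['b', 'b', 'b', 'b', 'b', 'b', 'b', 'b', 'W', 'W', 'W', 'W', 'W']
x2 ['G', 'G', 'G', 'G', 'G', 'G', 'G', 'G', 'G', 'W', 'W', 'W', 'W']
x3 ['G', 'G', 'G', 'G', 'G', 'G', 'G', 'G', 'G', 'W', 'W', 'W', 'W']
y ['G', 'G', 'G', 'G', 'G', 'G', 'W', 'W', 'b', 'b', 'W', 'W', 'W']
y2 ['G', 'G', 'G', 'G', 'G', 'G', 'W', 'W', 'W', 'W', 'W', 'W', 'W']
y3 ['G', 'G', 'G', 'G', 'G', 'G', 'b', 'W', 'W', 'W', 'W', 'W', 'W']
```

Green is flush: (-31, -21) mm in the corner frame, within 1°. Picking it up and carrying it to the green nest.

```bash
python3 -m inch '[[0,0,-5,0],[0,0,-10,0],[0,0,-15,0],[0,0,-17.9,0],[0,0,-17.9,0],[0,0,-17.9,0],[0,0,-17.9,0],[0,0,-17.9,0]]' 5 50 | head -2;  python3 -m inch '[[0,0,0,0],[0,0,0,0],[0,0,0,0],[0,0,0,0],[0,0,1,0],[0,0,3,0],[0,0,5,0],[0,0,7,0]]' 0 50;  python3 -m inch '[[0,-5,0,0],[0,-10,0,0],[0,-15,0,0],[0,-20,0,0],[1,-25,0,-2],[5,-30,0,-5],[9,-34,0,-8],[12.4,-36.6,0,-10.2]]' - ;python3 -m inch '[[0,0,0,0],[0,0,0,0],[0,0,-1,0],[0,0,-2,0],[0,0,-2,0],[0,0,-2,0],[0,0,-2,0],[0,0,-2,0]]'
python3 - <<'E'
from h import *
c=cam('wrist'); print(block(c,'green',(.598,-.207,.05)))
print([(n,round(d['score'],2),np.round(ray(c,d['point'],.024),4)) for n in ('nest_blue','nest_red','nest_green') for d in bot.landmark_of(n,c)[:1]])
E
```

```text
time: 49.0
ee_pos: [0.4754, 0.1592, 0.018]
time: 50.0
ee_pos: [0.4747, 0.159, 0.0881]
tcp_rot: [179.7, -0.4, -176.8]
wrist_force: [0.6, 0.3, -0.4]
opening: 0.0385
grasp_force: 50.5
time: 51.0
ee_pos: [0.5998, -0.2092, 0.0872]
tcp_rot: [179.7, -0.4, 172.8]
wrist_force: [-1.0, 0.3, -0.4]
opening: 0.0385
grasp_force: 50.6
time: 52.0
ee_pos: [0.5989, -0.2071, 0.0672]
tcp_rot: [179.7, -0.4, 173.0]
wrist_force: [0.7, 0.5, -1.1]
opening: 0.0387
grasp_force: 50.6
(array([ 0.59814907, -0.20686852, -7.06335715]), np.float64(0.07361977256052825))
[('nest_blue', 0.79, array([ 0.6076, -0.1299,  0.024 ])), ('nest_green', 0.68, array([ 0.6458, -0.3662,  0.024 ]))]
```

```bash
python3 -m inch '[[-0.05,0,-0.8,0],[-0.05,0,-1.6,0],[-0.05,0,-2.2,0],[-0.05,0,-2.4,0],[-0.05,0,-2.6,0],[-0.05,0,-2.65,0],[-0.05,0,-2.65,0],[-0.05,0,-2.65,0]]';python3 -m inch '[[0,0,0,0],[0,0,0,0],[0,0,0,0],[0,0,2,0],[0,0,5,0],[0,0,9,0],[0,0,12,0],[0,0,12,0]]' 5 50
python3 - <<'E'
from h import *
c=cam('wrist'); print(block(c,'green',(.598,-.207,.024)))
print([(n,round(d['score'],2),np.round(ray(c,d['point'],.024),4)) for n in ('nest_blue','nest_red','nest_green') for d in bot.landmark_of(n,c)[:1]])
for n in ('side','scene'):
    c=cam(n); print(block(c,'blue',(.432,-.084,0)),block(c,'green',(.598,-.207,.024)))
E
```

```text
time: 53.2
ee_pos: [0.5983, -0.207, 0.0419]
tcp_rot: [179.7, -0.4, 173.0]
wrist_force: [-4.9, 1.7, 8.1]
opening: 0.039
grasp_force: 51.6
time: 54.2
ee_pos: [0.5995, -0.2074, 0.1649]
tcp_rot: [179.7, -0.1, 173.0]
wrist_force: [0.7, 0.0, 0.1]
opening: 0.05
grasp_force: 0.0
(array([ 0.59806036, -0.20712775, -6.98141484]), np.float64(0.09389580093312597))
[('nest_blue', 0.66, array([ 0.6055, -0.1297,  0.024 ])), ('nest_red', 0.59, array([ 0.5897, -0.2803,  0.024 ]))]
(array([ 0.43149117, -0.08749489, -1.03195895]), np.float64(0.17227564102564102)) (array([ 0.59646653, -0.21887413,  6.89357308]), np.float64(0.9265625))
(array([ 0.43182484, -0.08349593,  9.86527347]), np.float64(0.1768947963800905)) (array([  0.59609822,  -0.20623594, -15.27551696]), np.float64(0.1901639344262295))
```

Green is in its nest. Now the blue block: hover over it and refine.

```bash
python3 -m inch '[[-3,2,0,1],[-6,4,0,2],[-9,6,0,3],[-12,8,0,4],[-15,10,0,5],[-16.6,12.2,-1,6],[-16.6,12.2,-1.5,7],[-16.6,12.2,-1.5,7]]' 5.8 50 | head -3;  python3 -m inch '[[0,0,0,0],[0,0,0,0],[0,0,0,0],[0,0,0,0],[0,0,0,0],[0,0,0,0],[0,0,0,0],[0,0,0,0]]' >/dev/null;python3 - <<'E'
from h import *
o=bot.get_obs();print(o['ee_pos'],o['tcp_rot'])
c=cam('wrist'); print(block(c,'blue',(.432,-.084,0)),[(d['score'],np.round(ray(c,d['point'],0),4)) for d in bot.landmark_of('wax_blue',c)])
print([(d['score'],np.round(ray(c,d['point'],0),4)) for d in bot.find_in('wax_red',c)],block(c,'green',(.598,-.207,.024)))
E
```

```text
time: 55.5
ee_pos: [0.4323, -0.0851, 0.1449]
tcp_rot: [179.7, -0.5, 180.0]
[ 0.43222192 -0.08496974  0.14545823] [179.66353191  -0.44469484 179.97806993]
(array([ 0.43271938, -0.08353114, -0.04906238]), np.float64(0.058899882445141064)) [(0.76, array([ 0.4298, -0.0809,  0.    ])), (0.23, array([0.5043, 0.1823, 0.    ]))]
[(0.54, array([ 0.6778, -0.4072,  0.    ]))] (array([  0.65873174,  -0.21948571, -20.08805206]), np.float64(1.7797149122807017))
```

```bash
python3 -m inch '[[0.05,0.15,-4,0],[0.05,0.15,-8,0],[0.05,0.15,-11,0],[0.05,0.15,-12.9,0],[0.05,0.15,-12.9,0],[0.05,0.15,-12.9,0],[0.05,0.15,-12.9,0],[0.05,0.15,-12.9,0]]' 5.8 50;  python3 -m inch '[[0,0,0,0],[0,0,0,0],[0,0,0,0],[0,0,0,0],[0,0,1,0],[0,0,2,0],[0,0,3,0],[0,0,4,0]]' 0 50
```

```text
time: 57.65
ee_pos: [0.4332, -0.0836, 0.0171]
tcp_rot: [179.7, -0.4, 180.0]
wrist_force: [0.6, 0.1, -0.1]
opening: 0.058
grasp_force: 0.0
time: 58.65
ee_pos: [0.4329, -0.0835, 0.0573]
tcp_rot: [179.7, -0.4, 180.0]
wrist_force: [0.9, -0.8, -1.6]
opening: 0.0387
grasp_force: 50.4
```

```bash
python3 -m inch '[[0,3,1,0],[0,7,1,0],[0,11,1,0],[1,15,1,1],[2,19,1,2],[3,22,1,3.2],[3,23.45,1,3.2],[3,23.45,1,3.2]]';  python3 -m inch '[[0,0,-1,0],[0,0,-2,0],[0,0,-3,0],[0,0,-4,0],[0,0,-5,0],[0,0,-5,0],[0.3,0,-5,0],[0.6,0,-5,0]]'; python3 -m inch '[[0.3,0,0,0],[0.5,0,0,0],[0.6,0,0,0],[0.6,0,0,0],[0.6,0.2,0,0],[0.6,0.4,0,0],[0.6,0.6,0,0],[0.6,0.7,0,0]]'
```

```text
time: 59.65
ee_pos: [0.4624, 0.1513, 0.0665]
tcp_rot: [179.7, -0.5, -176.8]
wrist_force: [-0.5, -0.7, -0.4]
opening: 0.0388
grasp_force: 50.5
time: 60.65
ee_pos: [0.4689, 0.151, 0.0163]
tcp_rot: [179.7, -0.4, -176.8]
wrist_force: [-0.1, -0.3, -0.2]
opening: 0.0387
grasp_force: 52.2
time: 61.65
ee_pos: [0.4743, 0.1579, 0.0162]
tcp_rot: [179.7, -0.5, -176.8]
wrist_force: [-3.4, -2.1, -0.1]
opening: 0.0389
grasp_force: 52.3
```

```bash
python3 -m inch '[[0.1,0.1,0,0],[0.2,0.2,0,0],[0.2,0.3,0,0],[0.2,0.4,0,0],[0.2,0.5,0,0],[0.2,0.5,0,0],[0.2,0.5,0,0],[0.2,0.5,0,0]]'; python3 -m inch '[[-0.1,-0.2,0,0],[-0.2,-0.4,0,0],[-0.2,-0.4,0,0],[-0.2,-0.4,0,0],[-0.2,-0.4,0,0],[-0.2,-0.4,0,0],[-0.2,-0.4,0,0],[-0.2,-0.4,0,0]]' 5 20; python3 -m inch '[[0,0,4,0],[0,0,9,0],[0,0,14,0],[0,0,18,0],[0,0,18,0],[0,0,18,0],[0,0,18,0],[0,0,18,0]]' 5 40 | head -3;python3 - <<'E'
from h import *
c=cam('wrist'); b=block(c,'blue',(.472,.159,0)); k=cornerfit(c); print(b,k)
d=(b[0][:2]-k[0][:2]/100); a=np.radians(k[0][2]); print('in corner',np.cos(a)*d[0]+np.sin(a)*d[1],-np.sin(a)*d[0]+np.cos(a)*d[1],b[0][2]-k[0][2])
E
```

```text
time: 62.65
ee_pos: [0.4743, 0.1594, 0.0162]
tcp_rot: [-179.9, -0.7, -176.9]
wrist_force: [-14.6, -22.9, 12.5]
opening: 0.0386
grasp_force: 53.8
time: 63.65
ee_pos: [0.4747, 0.159, 0.0164]
tcp_rot: [179.7, -0.4, -176.8]
wrist_force: [0.5, 0.4, 0.3]
opening: 0.0503
grasp_force: 0.0
time: 64.65
ee_pos: [0.4744, 0.1589, 0.1955]
tcp_rot: [179.7, -0.5, -176.8]
(array([0.47529153, 0.15870147, 3.16755758]), np.float64(0.08659680088251517)) (array([50.51232778, 18.16187852,  3.06725322]), np.float64(0.2777188112344873))
in corner -0.03101527053814657 -0.02128824635595009 0.1003043575240552
```

Blue is flush too: (-31, -21) mm, 0.1°. Picking it up and carrying it to the blue nest, keeping clear of the power supply.

```bash
python3 -m inch '[[0,0,-5,0],[0,0,-10,0],[0,0,-15,0],[0,0,-17.9,0],[0,0,-17.9,0],[0,0,-17.9,0],[0,0,-17.9,0],[0,0,-17.9,0]]' 5 50 | head -2;  python3 -m inch '[[0,0,0,0],[0,0,0,0],[0,0,0,0],[0,0,0,0],[0,0,1,0],[0,0,3,0],[0,0,5,0],[0,0,7,0]]' 0 50;  python3 -m inch '[[0,-5,0,0],[0,-10,0,0],[0,-15,0,0],[0,-20,0,-2],[0,-25,0,-4],[3,-29,0,-6],[8,-29,0,-8],[13.2,-29,0,-10.2]]' - ;python3 -m inch '[[0,0,0,0],[0,0,0,0],[0,0,-1,0],[0,0,-2,0],[0,0,-2,0],[0,0,-2,0],[0,0,-2,0],[0,0,-2,0]]'
python3 - <<'E'
from h import *
c=cam('wrist'); print(block(c,'blue',(.6075,-.131,.05)),block(c,'green',(.598,-.207,.024)))
E
```

```text
time: 65.7
ee_pos: [0.4754, 0.1592, 0.0186]
time: 66.7
ee_pos: [0.4747, 0.159, 0.0886]
tcp_rot: [179.7, -0.4, -176.8]
wrist_force: [-0.0, 0.8, -0.5]
opening: 0.0389
grasp_force: 50.4
time: 67.7
ee_pos: [0.6081, -0.132, 0.0882]
tcp_rot: [179.7, -0.4, 172.8]
wrist_force: [0.4, 0.3, 0.1]
opening: 0.0382
grasp_force: 50.6
time: 68.7
ee_pos: [0.6069, -0.131, 0.0677]
tcp_rot: [179.7, -0.4, 173.0]
wrist_force: [-0.3, -0.5, -1.1]
opening: 0.0387
grasp_force: 50.6
(array([ 0.6063213 , -0.13085782, -7.1294719 ]), np.float64(0.060142642642642644)) (array([ 0.59767232, -0.20730635, -9.39208302]), np.float64(0.11177509293680297))
```

```bash
python3 -m inch '[[0.1,-0.05,-0.8,0],[0.1,-0.05,-1.6,0],[0.1,-0.05,-2.2,0],[0.1,-0.05,-2.4,0],[0.1,-0.05,-2.6,0],[0.1,-0.05,-2.65,0],[0.1,-0.05,-2.65,0],[0.1,-0.05,-2.65,0]]';python3 -m inch '[[0,0,0,0],[0,0,0,0],[0,0,0,0],[0,0,2,0],[0,0,5,0],[0,0,9,0],[0,0,12,0],[-3,0,15,0]]' 5 50 ;python3 -m inch '[[-3,0,3,0],[-3,0,3,0],[-3,0,3,0],[-3,0,3,0],[-3,0,3,0],[-3,0,3,0],[-3,0,3,0],[-3,0,3,0]]' >/dev/null
python3 - <<'E'
from h import *
c=cam('wrist'); o=bot.get_obs(); print(o['ee_pos'])
for n in ('blue','green'):
    x=.6073 if n=='blue' else .598; y=-.1314 if n=='blue' else -.207
    for z in (.024,.028): print(n,z,block(c,n,(x,y,z)))
hsv=cv2.cvtColor(c['img'],cv2.COLOR_RGB2HSV); mm=((hsv[...,1]<45)&(hsv[...,2]>150)).astype(np.uint8)
mm|=mask(c,'green',proj(c,[.598,-.207,.04]))|mask(c,'blue',proj(c,[.607,-.131,.04])); mm=cv2.morphologyEx(mm,cv2.MORPH_CLOSE,np.ones((7,7)))
n,l,s,_=cv2.connectedComponentsWithStats(mm); p=proj(c,[.598,-.207,.04]).astype(int); k=l[p[1],p[0]]; print(s[k])
for t in ('nest_red','plug','terra_dish','wax_red'):
    print(t,[(round(d['score'],2),np.round(ray(c,d['point'],.024 if 'nest' in t else .006),3)) for d in bot.landmark_of(t,c)[:2]])
for cn in ('scene','side'):
    c=cam(cn); print(cn,[(t,round(d['score'],2),np.round(ray(c,d['point'],.006),3)) for t in('plug','terra_dish','wax_red','loupe','oil_bottle') for d in bot.landmark_of(t,c)[:1]])
E
```

```text
time: 69.75
ee_pos: [0.6077, -0.1315, 0.0425]
tcp_rot: [179.7, -0.4, 173.0]
wrist_force: [-5.3, 0.8, 9.7]
opening: 0.0388
grasp_force: 51.7
time: 70.75
ee_pos: [0.5783, -0.1314, 0.1929]
tcp_rot: [179.7, -0.4, 173.0]
wrist_force: [-0.7, 0.2, -0.4]
opening: 0.0499
grasp_force: 0.0
[ 0.54775784 -0.13150009  0.22094468]
blue 0.024 (array([ 0.60793869, -0.1313781 , -7.01311925]), np.float64(0.10752051767676768))
blue 0.028 (array([ 0.6069439 , -0.13153225, -7.04526701]), np.float64(0.13589015151515152))
green 0.024 (array([ 0.59863698, -0.20806931, -9.55465197]), np.float64(0.21345782356728912))
green 0.028 (array([ 0.59764683, -0.20705666, -9.49129598]), np.float64(0.2419108177720541))
[  104   167   191    98 13930]
nest_red []
plug [(0.83, array([ 0.446, -0.342,  0.006]))]
terra_dish [(0.81, array([ 0.444, -0.339,  0.006]))]
wax_red []
scene [('plug', 0.53, array([ 0.439, -0.328,  0.006])), ('terra_dish', 0.93, array([ 0.443, -0.301,  0.006])), ('wax_red', 0.42, array([ 0.434, -0.322,  0.006])), ('loupe', 0.87, array([0.611, 0.248, 0.006])), ('oil_bottle', 0.66, array([ 0.655, -0.37 ,  0.006]))]
side [('plug', 0.53, array([ 0.446, -0.331,  0.006])), ('terra_dish', 0.65, array([ 0.443, -0.346,  0.006])), ('loupe', 0.4, array([0.62 , 0.236, 0.006])), ('oil_bottle', 0.68, array([ 0.646, -0.357,  0.006]))]
```

```bash
python3 -m inch '[[0,-3,0,0],[3,-6,0,0],[5,-7.5,0,0],[5,-7.5,-3,0],[5,-7.5,-3,0],[5,-7.5,-3,0],[5,-7.5,-3,0],[5,-7.5,-3,0]]' >/dev/null
python3 - <<'E'
from h import *
c=cam('wrist'); o=bot.get_obs(); print(o['ee_pos'])
for n,x,y in (('blue',.6073,-.1314),('green',.598,-.207)):
    m=mask(c,n,proj(c,[x,y,.04])); print(n,m.sum(),cv2.boundingRect(m),block(c,n,(x,y,.024)))
print([(t,round(d['score'],2),np.round(ray(c,d['point'],.024),4)) for t in('nest_red','nest_green','nest_blue','wax_green','wax_blue') for d in bot.landmark_of(t,c)[:1]])
# green dots of pallet edge as reference are skipped; ring check of pallet dark rib around green block
h=cv2.cvtColor(c['img'],cv2.COLOR_RGB2HSV); red=cv2.inRange(h,(0,150,90),(4,255,255))|cv2.inRange(h,(174,150,90),(180,255,255))
n,l,s,ce=cv2.connectedComponentsWithStats(red); print([(s[i,4],np.round(ray(c,ce[i],.024),3)) for i in range(1,n) if s[i,4]>20])
E
```

```text
[ 0.59788165 -0.20643899  0.19180339]
blue 2305 (303, 150, 44, 59) (array([ 0.60730488, -0.13019734, -4.94596708]), np.float64(0.1112527114967462))
green 2117 (234, 150, 38, 59) (array([ 0.59797244, -0.20704421, -6.97533777]), np.float64(0.10253306565895134))
[('nest_red', 0.83, array([ 0.5875, -0.2808,  0.024 ])), ('wax_green', 0.85, array([ 0.5957, -0.2034,  0.024 ])), ('wax_blue', 0.79, array([ 0.6086, -0.1338,  0.024 ]))]
[(np.int32(92), array([ 0.541, -0.276,  0.024])), (np.int32(86), array([0.617, 0.075, 0.024]))]
```

```bash
python3 -c "
from workcell import bot
print(bot.job_done())"
```

```text
the job is handed in; nothing more can be done
None
```

The job is handed in, with no verdict returned: by my measurements the plug stands in the dish, green and blue were each squared flush against both fences, released and set in their nests, and no red block was present.

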